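Slide the stray mill back into its row

TASK

The tall steel-and-glass mill that stands apart on the left belongs in the row with the two other tall mills on the right. Push it towards them with the outside of the fingertips, low down on its bottom steel collar so that it slides upright without tipping, until it is the third of the row: in line with the other two and with the same gap to its neighbour as those two have between them. Never take it between the fingers or lift it, and leave the other mills, the wooden mill and the mug where they are.

Things in the scene. Friction and masses are not known exactly. Their poses are not given: they have to be found in the camera images.
- mill_stray: the mill to push: tall round steel-and-glass mill, 51 mm in diameter, 363 mm high, about 0.62 kg, loose, upright on the counter, apart from the other two, to their left (+y). Its bottom 75 mm is a plain steel collar (radius 25.5 mm). It tips if pushed high, and slides upright if pushed within about 30 mm of the counter. Origin: centre of its underside; z up along the mill; its yaw means nothing.
- mill_end: the rightmost (-y) of the three tall mills, the far end of the row; same shape and size as the stray one, loose; must not be disturbed. Origin: centre of its underside, z up. The next mill of the row stands 120 mm to its left, centre to centre.
- mill_next: the middle one of the three tall mills, between mill_end and the stray one; same shape and size, loose; must not be disturbed. Origin: centre of its underside, z up. The stray mill's place is 120 mm (centre to centre; 69 mm gap) further along the line from mill_end through mill_next. The straight way there is free.
- wooden_mill: bystander: short turned wooden mill, 56 mm in diameter, 165 mm high, loose, standing behind (beyond, +x) the stray mill's place. Origin: centre of its underside.
- grey_mug: bystander: blue-grey mug, 78 x 117 x 97 mm high with handle, loose, standing behind (beyond, +x) the stray mill. Origin: centre of its underside. Overhead, a wall shelf runs along the whole back of the counter, its underside 0.44 m up, over everything beyond x = 0.62: keep the wrist and hand in front of it.

How it is judged:
By the outcome, as a careful person would: the job done as asked, in the order asked, and still so for the second after the job is handed in, with the robot touching nothing.
It also fails if it takes over 38 s, if anything falls off the work surface, if the arm or the gripper's body presses on something with over 40 N, if the wrist force passes 120 N, or if a joint passes its speed limit or range.

ROBOT

A 6-joint arm with a two-finger parallel gripper is mounted at the origin on a cart in front of the work surface, level with it; the furniture and walls round the work are solid. World frame = base frame: x ahead of the robot, y to its left, z up, the work surface at z = 0. Lengths are in m, angles in rad, forces in N, time in s.
With the tool pointing down it reaches from about 0.35 to 0.975 m from the base axis. Payload 4.9 kg.
Tool frame: the origin (TCP) lies midway between the tips of the shut fingers; the grasp point (between the pads) lies 19 mm behind it; z points along the fingers, y is the line along which they close (so a half turn about z gives the same grasp; the last joint's range is limited). The gripper opens to 85 mm and grips with 20 to 120 N. Pads are 22 mm wide; open, the fingers measure 114 mm over their backs; the gripper's body (76 mm by 85 mm) begins 54 mm behind the grasp point. The pads swing forward as they close: fully open they stand 13 mm farther back than shut.
Start: joints at [1.083, 0.053, 1.613, -0, 1.476, -0.119], TCP at [0.225, 0.583, 0.231] pointing down, gripper open.
Joint ranges: [-3.01, 3.01], [-1.01, 2.22], [0.06, 2.58], [-1.02, 4.17], [0.09, 2.62], [-3.14, 3.14]. Speed limits (rad/s): [2.57, 2.57, 3.14, 3.14, 3.14, 3.14].

INTERFACE

Orientations are given as a unit quaternion [w, x, y, z].
In Python, from plant import manip gives the robot as it stands.
- The arm moves only by the tool carry_out, never from a script. Its argument "moves" is a list of rows, each a list of 7 numbers: the opening, from 0 (shut) to 1 (fully open), then the shift along the tool's x, y, z normalised to -1 to 1, where 1 is 0.4 m, then the turn, a rotation vector about the tool's x, y, z normalised to -1 to 1, where 1 is 0.5 rad. In form: [[grip, dx, dy, dz, rx, ry, rz], ...]. A call has 1 to 8 rows; each row is the pose to reach, as a shift and turn from the pose commanded when the call began, along the tool's axes at that moment; what a row does not reach only later rows make up. A row lasts 1/12 s, in which the tool goes at most 41.7 mm and 7.16 degrees, less where a joint would pass 70% of its speed; a pose out of reach is approached as far as the arm can. A call with a number of a shift or a turn outside -1 to 1 is refused whole. A call with a gripper value outside its range is refused whole. The fingers move at their own pace and stop on an object; the grip force is fixed at half the most. Time passes only in rows, so rows that repeat a pose let the fingers close. It gives the time, the measured TCP pose, the force and the opening at its end, in the units of the state.
- manip.state(): the state, without advancing time (a new reading comes with each control period).
- manip.grab_frame(name): name is "scene" or "top"; returns the picture (480x640x3 uint8, red, green, blue); there is no depth.
- manip.camera_info(name): a dict with "intrinsics" (3x3 intrinsics, pixels), "extrinsics" (4x4, takes a point from world to camera coordinates). Camera axes: x right, y down, z forward; pixel columns grow to the right and rows downward; lengths in m; the calibration is good to about 2 mm. A picture is of the moment at which its call begins. camera_info takes no time and is no camera call.
- manip.job_done(): hands the job in, once; it reports no verdict.
The state is a dict: "time": time; "joint_pos": joint angles; "joint_vel": joint speeds; "joint_efforts": joint torques, N m; "tool_pos": TCP position; "tool_rot": TCP orientation; "contact_force": force on the tool from outside, world axes, zero at the start; "ft_torque": the same for the moment, N m; "gripper_width": opening from 0.0 (shut) to 1.0 (fully open).
Only numpy, scipy, OpenCV 4.12 (cv2) and the standard library are available. Lean on these libraries where they do the work, as an engineer would, in place of code of your own. Each camera call takes 0.05 s, during which the arm holds its last target. There are 200 camera calls.

## Working session

There is one attempt and no reset: what is moved stays moved. The work goes in short steps, Python scripts to look and compute and a tool call to move; the robot and the scene stay as the last step left them, time stands still between calls to the robot, and variables do not carry over. Pictures are saved under pics/ and viewed, on a budget of 10 in all, crops included, one or two more only if the job needs it, and the job is handed in when it is done.

Besides the shell and the picture viewer there is one more tool, called after "Request:" as a command line: name --pt "numbers of a row" for each row, then --argument value for the rest. carry_out: Moves the arm, as the interface text tells. Scaled input: -1 to 1 covers 0.4 m each way for a shift and 0.5 rad each way for a turn. Its arguments: {"type":"object","properties":{"moves":{"type":"array"}},"required":["moves"]}

```bash
mkdir -p pics; python3 - <<'E'
from plant import manip
import cv2
s=manip.state();print({k:s[k] for k in('time','tool_pos','tool_rot','gripper_width')})
for n in('scene','top'):
    im=manip.grab_frame(n);cv2.imwrite(f'pics/{n}0.png',im[:,:,::-1]);c=manip.camera_info(n);print(c)
E
```

```text
{'time': 0.0, 'tool_pos': array([0.22501477, 0.58241492, 0.23003192]), 'tool_rot': array([-3.07308817e-04,  1.83376807e-01,  9.83042143e-01, -9.99122043e-04]), 'gripper_width': 1.000009749294341}
{'intrinsics': array([[617.97562614,   0.        , 319.0800723 ],
       [  0.        , 617.97562614, 239.99932204],
       [  0.        ,   0.        ,   1.        ]]), 'extrinsics': array([[ 0.75758228, -0.65273845, -0.00126442, -0.43074743],
       [-0.54116241, -0.62699924, -0.56037059,  0.26445247],
       [ 0.36498264,  0.42521109, -0.82824103,  0.91932879],
       [ 0.        ,  0.        ,  0.        ,  1.        ]])}
{'intrinsics': array([[545.98024112,   0.        , 317.49205805],
       [  0.        , 545.98024112, 248.6161146 ],
       [  0.        ,   0.        ,   1.        ]]), 'extrinsics': array([[-0.13449164, -0.99091154,  0.0025127 , -0.01224553],
       [-0.91817565,  0.12366514, -0.37637801,  0.48646121],
       [ 0.37264658, -0.0529268 , -0.92646278,  1.06418181],
       [ 0.        ,  0.        ,  0.        ,  1.        ]])}
```

View pics/scene0.png

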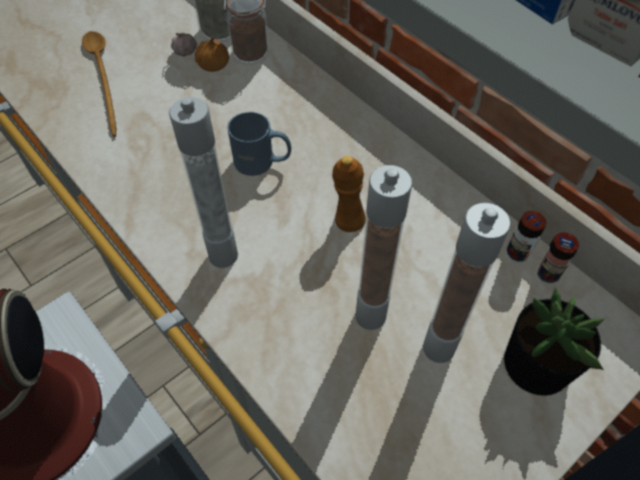

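View pics/top0.png

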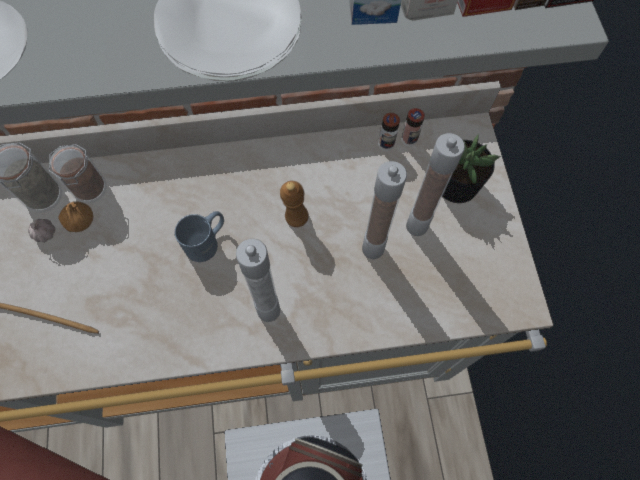

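Scene: collar bottoms at about (222,265) for the stray mill, (371,327) for next and (440,360) for end. In the top view they are at (268,318), (375,255) and (418,233). The wooden mill and mug stand behind. Next I'll mask the collars up close.

```bash
python3 - <<'E'
import cv2,numpy as np
R={'scene':[(222,250),(371,312),(440,345)],'top':[(268,308),(375,246),(418,225)]}
rows=[]
for n in R:
    im=cv2.imread(f'pics/{n}0.png');t=[]
    d=im[:,:,0].astype(int)-im[:,:,2]
    for x,y in R[n]:
        c=im[y-24:y+24,x-24:x+24];m=(d>2).astype(np.uint8)[y-24:y+24,x-24:x+24]*255
        t+=[cv2.resize(c,(192,192),interpolation=0)]
        t[-1]=np.vstack([t[-1],cv2.cvtColor(cv2.resize(m,(96,96),interpolation=0),8).repeat(1,0)]) if 0 else t[-1]
        print(n,x,d[y-4:y+24:3,x].tolist(),d[y+4,x-24:x+24:3].tolist())
    rows.append(np.hstack(t))
cv2.imwrite('pics/c1.png',np.vstack(rows))
E
```

```text
scene 222 [5, 5, 5, 5, 5, 5, 4, 0, -7, -6] [-19, -18, -12, -5, 6, 5, 6, 5, 5, 4, 5, 4, 4, 2, -3, -3]
scene 371 [6, 5, 6, 6, 6, 6, 6, -1, -13, -11] [-12, -12, -12, 3, 5, 6, 5, 5, 5, 5, 6, 7, 4, -5, -14, -11]
scene 440 [7, 6, 4, 4, 4, 5, 4, 1, -4, -6] [-8, -9, -2, 5, 5, 5, 4, 5, 6, 5, 5, 6, 4, 1, -10, -11]
top 268 [7, 5, 6, 5, 5, 5, -1, -5, -5, -4] [-3, -6, -5, -6, -1, 8, 5, 5, 7, 5, 3, 6, 1, -1, -1, -3]
top 375 [-13, 4, 6, 6, 4, 6, -3, -6, -7, -6] [-6, -7, -9, -13, 4, 6, 6, 6, 5, 4, 4, -4, -9, -8, -8, -8]
top 418 [7, 5, 6, 4, 4, -3, -4, -2, -6, -6] [-5, -3, -3, -2, -1, 7, 6, 4, 6, 4, 4, 2, -1, -5, -2, -5]
```

View pics/c1.png

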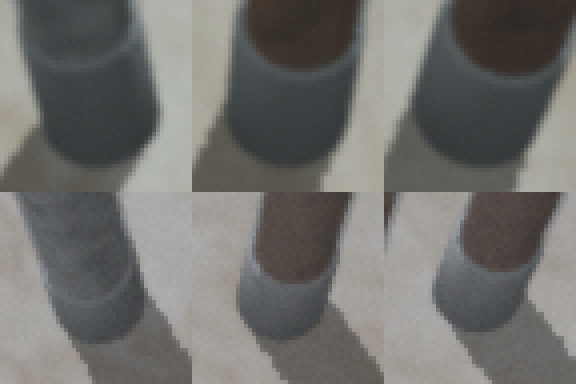

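The crops show the collars as clean blue-grey shapes whose lower arcs are the base circles. B−R separates them from both counter and shadow.

```bash
cat > h.py <<'E'
import cv2,numpy as np
from plant import manip
from scipy.optimize import least_squares
def ray(n,uv,z=0.):
    c=manip.camera_info(n);K,E=c['intrinsics'],c['extrinsics'];R,t=E[:3,:3],E[:3,3]
    o=-R.T@t;d=(R.T@np.linalg.inv(K)@np.c_[uv,np.ones(len(uv))].T).T
    return (o+d*((z-o[2])/d[:,2])[:,None])[:,:2],o[:2]
def proj(n,p):
    c=manip.camera_info(n);q=c['extrinsics'][:3]@np.r_[p,1];q=c['intrinsics']@q;return q[:2]/q[2]
def base(n,im,xy,thr=0,r=.0255):
    """im BGR; circle of known radius through the base arc facing the camera"""
    im=cv2.GaussianBlur(im,(0,0),.7).astype(int);m=((im[:,:,0]-im[:,:,2])>thr).astype(np.uint8)
    c=np.array(xy,float)
    for _ in range(8):
        u,v=proj(n,[*c,.03]);w=np.zeros_like(m);w[:]=0
        cs,_h=cv2.findContours(m,cv2.RETR_EXTERNAL,cv2.CHAIN_APPROX_NONE)
        P=np.vstack(cs)[:,0,:].astype(float);P=P[np.hypot(P[:,0]-u,P[:,1]-v)<45]
        # border lies half a pixel outside the mask's outermost pixels
        P=P+.5*(P-[u,v])/np.linalg.norm(P-[u,v],axis=1)[:,None]
        g,o=ray(n,P);d=g-c;f=(o-c)/np.linalg.norm(o-c);rr=np.linalg.norm(d,axis=1)
        k=(d@f>np.cos(np.radians(70))*rr)&(abs(rr-r)<.010)
        if k.sum()<6:break
        s=least_squares(lambda q:np.linalg.norm(g[k]-q,axis=1)-r,c,loss='soft_l1',f_scale=.001);c=s.x
    return c,int(k.sum()),float(np.sqrt(np.mean((np.linalg.norm(g[k]-c,axis=1)-r)**2)))
E
python3 - <<'E'
from h import *
R={'scene':[(222,255),(371,317),(440,350)],'top':[(268,308),(375,246),(418,225)]}
for n in R:
    im=cv2.imread(f'pics/{n}0.png');o=[]
    for uv in R[n]:
        g,_=ray(n,np.array([uv],float),.01);r=base(n,im,g[0]);o.append(r[0]);print(n,r[0].round(4),r[1],round(r[2],4))
    e=o[1]-o[2];print('gap',np.linalg.norm(e),'goal',o[1]+e/np.linalg.norm(e)*.12)
E
```

```text
scene [0.3872 0.047 ] 30 0.0008
scene [ 0.5018 -0.2062] 32 0.0005
scene [ 0.5439 -0.3194] 35 0.0006
gap 0.12077121603961694 goal [ 0.46008265 -0.09371473]
top [0.3876 0.0442] 25 0.0012
top [ 0.503  -0.2099] 22 0.0009
top [ 0.5452 -0.3214] 23 0.0008
gap 0.11924920370876459 goal [ 0.46057043 -0.09765737]
```

```bash
cat >> h.py <<'E'
from scipy.spatial.transform import Rotation as Ro
STR=np.array([.3873,.0455]);NXT=np.array([.5024,-.208]);END=np.array([.5445,-.3204])
GOAL=np.array([.4603,-.0957]);D=(GOAL-STR)/np.linalg.norm(GOAL-STR)
def pose():
    s=manip.state();q=s['tool_rot'];return s['tool_pos'],Ro.from_quat([q[1],q[2],q[3],q[0]]),s
def target_rot(a,d=D):
    z=np.r_[np.sin(a)*d,-np.cos(a)];y=np.r_[-d[1],d[0],0];y=-y if 0 else y
    x=np.cross(y,z)
    if x[:2]@d>0: y=-y;x=-x
    return Ro.from_matrix(np.c_[x,y,z])
def plan(p,a,d=D):
    P,R,s=pose();T=target_rot(a,d)
    print('t',round(s['time'],2),'pos',P.round(4),'F',np.round(s['contact_force'],1),'grip',round(s['gripper_width'],3))
    print('shift',((R.inv().apply(np.array(p)-P))/.4).round(3),'rotvec',((R.inv()*T).as_rotvec()/.5).round(3))
E
python3 - <<'E'
from h import *
print(D)
for nm,uv,z in(('mug',(200,250),0),('wood',(298,222),0),('edge',(290,355),0),('rail',(290,372),0)):
    print(nm,ray('top',np.array([uv],float),z)[0])
print(target_rot(.7).as_matrix().round(2))
print(np.linalg.norm((pose()[1].inv()*target_rot(.7)).as_rotvec()))
S=STR-.09*D
plan([*S,.15],.7); print(S)
E
```

```text
[ 0.45925176 -0.88830615]
mug [[0.55143891 0.18638869]]
wood [[ 0.59191673 -0.04631966]]
edge [[0.28287275 0.00865928]]
rail [[0.24711998 0.01282361]]
[[-0.35  0.89  0.3 ]
 [ 0.68  0.46 -0.57]
 [-0.64 -0.   -0.76]]
0.996439922360568
t 0.1 pos [0.2251 0.5825 0.2302] F [ 1.3 -0.3 -0.1] grip 1.001
shift [-0.694 -0.956  0.202] rotvec [ 0.503 -1.336  1.39 ]
[0.34596734 0.12544755]
```

Request:
carry_out --pt "0.3 -0.05 -0.1 0 0.03 -0.08 0.09" --pt "0.3 -0.1 -0.2 0 0.06 -0.17 0.18" --pt "0.3 -0.15 -0.3 0 0.1 -0.25 0.27" --pt "0.3 -0.2 -0.4 0 0.13 -0.34 0.36" --pt "0.3 -0.25 -0.5 0 0.17 -0.43 0.45" --pt "0.3 -0.3 -0.6 0 0.2 -0.5 0.55" --pt "0.3 -0.35 -0.65 0 0.25 -0.67 0.7" --pt "0.3 -0.35 -0.65 0 0.25 -0.67 0.7"

```text
time: 0.77
tool_pos: [0.2616, 0.2862, 0.2297]
tool_rot: [0.153, 0.35, 0.92, -0.093]
contact_force: [-0.9, 0.4, 0.1]
gripper_width: 0.301
```

```bash
python3 - <<'E'
from h import *
plan([*(STR-.09*D),.15],.7)
print(manip.state()['joint_pos'])
E
```

```text
t 0.77 pos [0.2616 0.2862 0.2297] F [-0.9  0.4  0.1] grip 0.301
shift [-0.327 -0.142  0.344] rotvec [ 0.247 -0.661  0.682]
[ 0.88627388 -0.47512448  2.09559726 -0.35047575  1.6037261   0.04491765]
```

Request:
carry_out --pt "0.3 -0.05 -0.02 0.05 0.03 -0.08 0.09" --pt "0.3 -0.1 -0.04 0.1 0.06 -0.17 0.18" --pt "0.3 -0.15 -0.06 0.15 0.1 -0.25 0.27" --pt "0.3 -0.2 -0.08 0.2 0.13 -0.34 0.36" --pt "0.3 -0.25 -0.1 0.25 0.17 -0.45 0.45" --pt "0.3 -0.3 -0.12 0.3 0.21 -0.55 0.57" --pt "0.3 -0.327 -0.142 0.344 0.247 -0.661 0.682" --pt "0.3 -0.327 -0.142 0.344 0.247 -0.661 0.682"

```text
time: 1.43
tool_pos: [0.3451, 0.1276, 0.1465]
tool_rot: [0.29, 0.487, 0.804, -0.18]
contact_force: [-0.6, 0.4, -0.6]
gripper_width: 0.303
```

```bash
python3 - <<'E'
from h import *
plan([*(STR-.08*D),.013],.7)
print(manip.state()['joint_pos'])
for n in('scene','top'):cv2.imwrite(f'pics/{n}1.png',manip.grab_frame(n)[:,:,::-1])
a,b=cv2.imread('pics/scene1.png'),cv2.imread('pics/top1.png')
cv2.imwrite('pics/m1.png',np.hstack([a[60:460,50:450],b[60:460,70:470]]))
E
```

```text
t 1.43 pos [0.3451 0.1276 0.1465] F [-0.6  0.4 -0.6] grip 0.303
shift [0.19  0.002 0.276] rotvec [-0.008 -0.007  0.011]
[ 0.63700368 -0.41992121  2.28147659 -0.69098434  1.4525289   0.30259192]
```

View pics/m1.png

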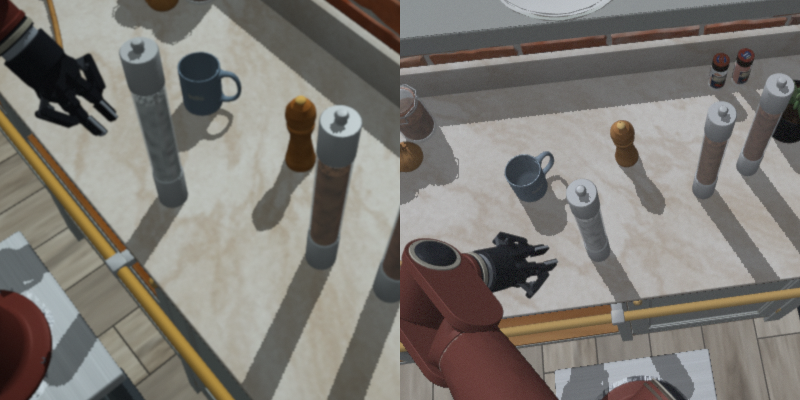

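The hand sits left of the stray mill, leaning back, with its fingertips pointing at the mill (scene crop about (105,130), stray collar about (172,190)). Nothing is touching, so I'll descend straight down.

Request:
carry_out --pt "0.3 0.04 0 0.05 0 0 0" --pt "0.3 0.08 0 0.11 0 0 0" --pt "0.3 0.12 0 0.17 0 0 0" --pt "0.3 0.15 0 0.215 0 0 0" --pt "0.3 0.17 0 0.245 0 0 0" --pt "0.3 0.18 0.002 0.262 -0.008 -0.007 0.011" --pt "0.3 0.19 0.002 0.276 -0.008 -0.007 0.011" --pt "0.3 0.19 0.002 0.276 -0.008 -0.007 0.011"

```text
time: 2.2
tool_pos: [0.3538, 0.1201, 0.0172]
tool_rot: [0.294, 0.488, 0.803, -0.174]
contact_force: [-0.3, -0.8, -0.0]
gripper_width: 0.298
```

```bash
python3 - <<'E'
from h import *
plan([*(STR-.045*D),.012],.7)
plan([*(GOAL-.045*D),.012],.7)
print(manip.state()['joint_pos'])
for n in('scene','top'):cv2.imwrite(f'pics/{n}2.png',manip.grab_frame(n)[:,:,::-1])
a,b=cv2.imread('pics/scene2.png'),cv2.imread('pics/top2.png')
cv2.imwrite('pics/m2.png',np.hstack([cv2.resize(x,(400,400)) for x in(a[130:330,100:300],b[210:370,170:330])]))
E
```

```text
t 2.2 pos [0.3538 0.1201 0.0172] F [-0.3 -0.8 -0. ] grip 0.298
shift [-0.062 -0.012  0.069] rotvec [ 0.016 -0.003 -0.004]
t 2.2 pos [0.3538 0.1201 0.0172] F [-0.3 -0.8 -0. ] grip 0.298
shift [-0.366 -0.013  0.324] rotvec [ 0.016 -0.003 -0.004]
[ 0.61019338 -0.15129481  2.33319348 -0.76025801  1.18514733  0.5118733 ]
```

View pics/m2.png

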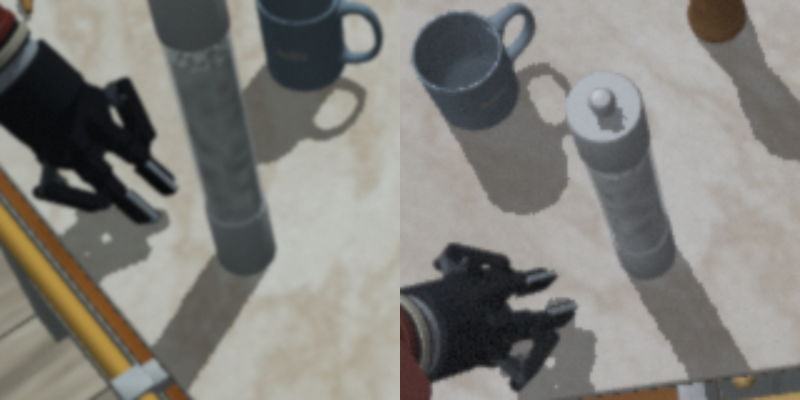

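The fingertips are level with the collar and aimed at it (left crop tips (165,200), collar (243,250)), still clear. I'll let it settle for one row before closing in.

Request:
carry_out --pt "0.3 0 0 0 0 0 0" --pt "0.3 0 0 0 0 0 0"

```text
time: 2.47
tool_pos: [0.3544, 0.1202, 0.0183]
tool_rot: [0.295, 0.489, 0.802, -0.173]
contact_force: [-0.1, 0.4, -0.4]
gripper_width: 0.299
```

```bash
python3 - <<'E'
from h import *
plan([*(STR-.045*D),.012],.7)
E
```

```text
t 2.47 pos [0.3544 0.1202 0.0183] F [-0.1  0.4 -0.4] grip 0.299
shift [-0.06  -0.013  0.071] rotvec [ 0.019 -0.003 -0.008]
```

Request:
carry_out --pt "0.3 -0.012 -0.003 0.014 0.005 0 0" --pt "0.3 -0.024 -0.006 0.028 0.01 0 0" --pt "0.3 -0.036 -0.009 0.042 0.015 0 0" --pt "0.3 -0.048 -0.012 0.057 0.019 -0.003 -0.008" --pt "0.3 -0.06 -0.013 0.071 0.019 -0.003 -0.008" --pt "0.3 -0.06 -0.013 0.071 0.019 -0.003 -0.008" --pt "0.3 -0.06 -0.013 0.071 0.019 -0.003 -0.008"

```text
time: 3.05
tool_pos: [0.3659, 0.084, 0.0107]
tool_rot: [0.292, 0.489, 0.802, -0.18]
contact_force: [0.3, -1.0, -0.7]
gripper_width: 0.296
```

```bash
python3 - <<'E'
from h import *
P,_,_=pose();v=P[:2]-STR;print('along',v@D,'across',D[0]*v[1]-D[1]*v[0])
plan([*(GOAL-.055*D),.012],.7)
for n in('scene','top'):
    im=manip.grab_frame(n)[:,:,::-1];cv2.imwrite(f'pics/{n}3.png',im);print(n,base(n,im,STR))
E
```

```text
along -0.04400257864404495 across -0.0013839247088647984
t 3.05 pos [0.3659 0.084  0.0107] F [ 0.3 -1.  -0.7] grip 0.296
shift [-0.285  0.004  0.236] rotvec [-0.006  0.001  0.   ]
scene (array([0.38701428, 0.04719545]), 30, 0.0007900678353610018)
top (array([0.3875326 , 0.04365414]), 24, 0.0010512032219898082)
```

Request:
carry_out --pt "0.3 -0.01 0 0.0075 0 0 0" --pt "0.3 -0.02 0 0.015 0 0 0" --pt "0.3 -0.03 0 0.023 0 0 0" --pt "0.3 -0.04 0.001 0.031 0 0 0" --pt "0.3 -0.05 0.001 0.039 0 0 0" --pt "0.3 -0.06 0.001 0.047 0 0 0" --pt "0.3 -0.069 0.001 0.054 -0.006 0 0" --pt "0.3 -0.078 0.001 0.062 -0.006 0 0"

```text
time: 3.82
tool_pos: [0.3845, 0.049, 0.0118]
tool_rot: [0.293, 0.488, 0.803, -0.178]
contact_force: [-1.3, 3.7, -0.5]
gripper_width: 0.298
```

```bash
cat > st.py <<'E'
from h import *
import sys
k=sys.argv[1]
P,_,_=pose();v=P[:2]-STR;print('tcp along',v@D,'across',D[0]*v[1]-D[1]*v[0])
c0=STR+D*max(0,v@D+.033);cs=[]
for n in('scene','top'):
    im=manip.grab_frame(n)[:,:,::-1].copy();cv2.imwrite(f'pics/{n}{k}.png',im);r=base(n,im,c0);cs.append(r[0])
    w=r[0]-STR;print(n,r[0].round(4),r[1],round(r[2],4),'along',round(w@D,4),'across',round(D[0]*w[1]-D[1]*w[0],4))
c=np.mean(cs,0);print('mean',c,'to go',GOAL-c,'mill-tcp along',(c-P[:2])@D)
plan([*(P[:2]+(GOAL-c)),.012],.7)
a,b=cv2.imread(f'pics/scene{k}.png'),cv2.imread(f'pics/top{k}.png')
cv2.imwrite(f'pics/m{k}.png',np.hstack([a[80:400,140:540],b[110:430,180:580]]))
E
python3 st.py 4
```

```text
tcp along -0.004385955092934372 across -0.0008372173425823027
scene [0.3963 0.0275] 30 0.0008 along 0.0201 across -0.0003
top [0.3982 0.0234] 23 0.0029 along 0.0247 across -0.0004
mean [0.39725365 0.02541784] to go [ 0.06304635 -0.12111784] mill-tcp along 0.026796291154439898
t 3.92 pos [0.3848 0.0486 0.0122] F [ 0.2 -0.6 -0.3] grip 0.297
shift [-0.26   0.001  0.22 ] rotvec [0.001 0.003 0.001]
```

View pics/m4.png

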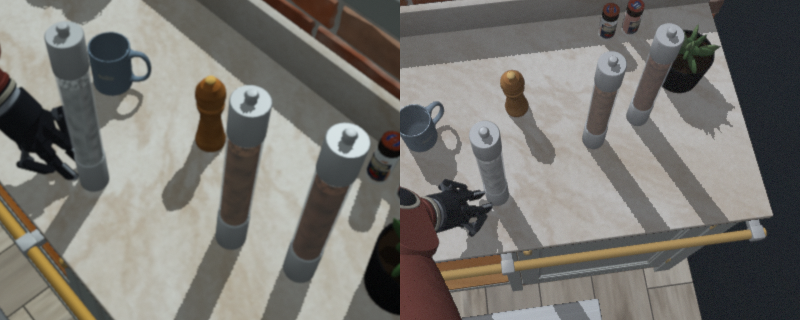

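Request:
carry_out --pt "0.3 -0.01 0 0.0085 0 0 0" --pt "0.3 -0.02 0 0.017 0 0 0" --pt "0.3 -0.03 0 0.0255 0 0 0" --pt "0.3 -0.04 0 0.034 0 0 0" --pt "0.3 -0.05 0 0.0425 0 0 0" --pt "0.3 -0.06 0 0.051 0 0 0" --pt "0.3 -0.07 0 0.0595 0 0 0" --pt "0.3 -0.08 0 0.068 0 0 0"

```text
time: 4.58
tool_pos: [0.4041, 0.0116, 0.0118]
tool_rot: [0.293, 0.488, 0.803, -0.178]
contact_force: [-1.4, 4.5, -0.7]
gripper_width: 0.3
```

```bash
python3 st.py 5
```

```text
tcp along 0.037794041332639604 across -0.0006656560506332586
scene [ 0.4166 -0.0087] 30 0.0007 along 0.0616 across 0.0012
top [ 0.4177 -0.011 ] 20 0.003 along 0.0642 across 0.0011
mean [ 0.41717826 -0.00986141] to go [ 0.04312174 -0.08583859] mill-tcp along 0.025105483992256056
t 4.68 pos [0.4043 0.0112 0.0122] F [-1.4  0.  -0.3] grip 0.3
shift [-0.182 -0.003  0.155] rotvec [0.001 0.004 0.001]
```

The picture shows the mill upright with the tips low on its collar (left crop (85,178)), the hand clear of the glass, and the other items undisturbed. I'll keep pushing.

Request:
carry_out --pt "0.3 -0.012 0 0.0102 0 0 0" --pt "0.3 -0.024 0 0.0204 0 0 0" --pt "0.3 -0.036 0 0.0306 0 0 0" --pt "0.3 -0.048 -0.001 0.0408 0 0 0" --pt "0.3 -0.06 -0.001 0.051 0 0 0" --pt "0.3 -0.072 -0.001 0.0612 0 0 0" --pt "0.3 -0.084 -0.001 0.0714 0 0 0" --pt "0.3 -0.096 -0.002 0.0816 0 0 0"

```text
time: 5.35
tool_pos: [0.4267, -0.0335, 0.0117]
tool_rot: [0.293, 0.488, 0.803, -0.178]
contact_force: [-2.0, 4.0, 0.8]
gripper_width: 0.293
```

```bash
python3 st.py 6
```

```text
tcp along 0.08825759050501411 across -0.0012333852707148707
scene [ 0.4397 -0.0541] 31 0.0008 along 0.1125 across 0.0008
top [ 0.4406 -0.0563] 20 0.0027 along 0.1149 across 0.0006
mean [ 0.44014291 -0.0551699 ] to go [ 0.02015709 -0.0405301 ] mill-tcp along 0.025436297301266484
t 5.45 pos [ 0.4269 -0.034   0.0121] F [ 0.6  0.5 -0.3] grip 0.302
shift [-0.085 -0.001  0.072] rotvec [0.001 0.004 0.001]
```

Request:
carry_out --pt "0.3 -0.01 0 0.0085 0 0 0" --pt "0.3 -0.02 0 0.017 0 0 0" --pt "0.3 -0.03 0 0.0255 0 0 0" --pt "0.3 -0.04 0 0.034 0 0 0" --pt "0.3 -0.05 0 0.0425 0 0 0" --pt "0.3 -0.06 -0.001 0.051 0 0 0" --pt "0.3 -0.068 -0.001 0.0575 0 0 0" --pt "0.3 -0.072 -0.001 0.061 0 0 0"

```text
time: 6.12
tool_pos: [0.4436, -0.067, 0.0116]
tool_rot: [0.293, 0.488, 0.803, -0.178]
contact_force: [-2.6, 5.3, 1.6]
gripper_width: 0.305
```

```bash
python3 st.py 7; python3 - <<'E'
from h import *
for k in(0,7):
  for n in('scene','top'):
    im=cv2.imread(f'pics/{n}{k}.png');print(k,n,[base(n,im,c)[0].round(4).tolist() for c in(NXT,END)])
E
```

```text
tcp along 0.12580609036058327 across -0.0016508604269916266
scene [ 0.4569 -0.0884] 30 0.0008 along 0.1509 across 0.0004
top [ 0.4568 -0.0889] 18 0.003 along 0.1513 across 0.0
mean [ 0.45684712 -0.08863036] to go [ 0.00345288 -0.00706964] mill-tcp along 0.025282370277869462
t 6.22 pos [ 0.4435 -0.067   0.0116] F [-0.7  1.5  0.6] grip 0.3
shift [-0.016 -0.     0.012] rotvec [0.001 0.002 0.002]
0 scene [[0.5018, -0.2062], [0.5439, -0.3194]]
0 top [[0.503, -0.2099], [0.5452, -0.3214]]
7 scene [[0.502, -0.2065], [0.5438, -0.3195]]
7 top [[0.5033, -0.2097], [0.5453, -0.3207]]
```

Request:
carry_out --pt "0.3 -0.004 0 0.0033 0 0 0" --pt "0.3 -0.008 0 0.0066 0 0 0" --pt "0.3 -0.0115 0 0.0097 0 0 0" --pt "0.3 -0.0115 0 0.0097 0 0 0" --pt "0.3 0.01 0 -0.009 0 0 0" --pt "0.3 0.04 0 -0.034 0 0 0" --pt "0.3 0.08 0 -0.067 0 0 0" --pt "0.3 0.12 0 -0.1 0 0 0"

```text
time: 6.88
tool_pos: [0.4146, -0.0111, 0.0117]
tool_rot: [0.294, 0.488, 0.802, -0.178]
contact_force: [-1.0, 0.6, 0.9]
gripper_width: 0.299
```

```bash
cat > chk.py <<'E'
from h import *
import sys
k=sys.argv[1];A=[]
for n in('scene','top'):
    im=manip.grab_frame(n)[:,:,::-1].copy();cv2.imwrite(f'pics/{n}{k}.png',im)
    r=[base(n,im,c) for c in(GOAL,NXT,END)];c=[x[0] for x in r];A.append(c)
    e=(c[1]-c[2])/np.linalg.norm(c[1]-c[2]);v=c[0]-c[1]
    print(n,[x.round(4).tolist() for x in c],'n,rms',r[0][1:],'dist',round(v@e,4),'off line',round(e[0]*v[1]-e[1]*v[0],4))
plan([*GOAL,.012],.7);P=pose()[0][:2]-STR;print('tcp along',P@D,'across',D[0]*P[1]-D[1]*P[0])
a,b=cv2.imread(f'pics/scene{k}.png'),cv2.imread(f'pics/top{k}.png')
cv2.imwrite(f'pics/m{k}.png',np.hstack([a[80:400,140:540],b[110:430,180:580]]))
E
python3 chk.py 8
```

```text
scene [[0.4598, -0.0934], [0.5019, -0.2063], [0.5439, -0.3195]] n,rms (30, 0.0008551702560125585) dist 0.1205 off line 0.0003
top [[0.4608, -0.0967], [0.5034, -0.2099], [0.5453, -0.3208]] n,rms (24, 0.0007370009617891289) dist 0.1209 off line -0.0001
t 6.98 pos [ 0.4142 -0.0099  0.0111] F [0.7 0.1 0.1] grip 0.301
shift [-0.187  0.003  0.155] rotvec [0.005 0.002 0.008]
tcp along 0.06158361966260317 across -0.0015918364816673684
```

Request:
carry_out --pt "0.3 0.04 0 -0.033 0 0 0" --pt "0.3 0.08 0 -0.066 0 0 0" --pt "0.3 0.115 0 -0.097 0 0 0" --pt "0.3 0.06 0 -0.165 0 0 0" --pt "0.3 0 0 -0.235 0 0 0" --pt "0.3 -0.06 0 -0.305 0 0 0" --pt "0.3 -0.125 0 -0.384 0 0 0" --pt "0.3 -0.125 0 -0.384 0 0 0"

```text
time: 7.65
tool_pos: [0.3916, 0.0436, 0.1711]
tool_rot: [0.299, 0.489, 0.801, -0.173]
contact_force: [0.4, 0.5, 1.4]
gripper_width: 0.299
```

```bash
python3 chk.py 9
```

```text
scene [[0.4595, -0.0934], [0.502, -0.2063], [0.5439, -0.3195]] n,rms (30, 0.0009771214110023446) dist 0.1206 off line 0.0006
top [[0.4608, -0.0965], [0.5029, -0.21], [0.5449, -0.3207]] n,rms (24, 0.0007738782270289954) dist 0.121 off line -0.0009
t 7.75 pos [0.3884 0.0428 0.1639] F [-0.1  0.2 -1.2] grip 0.303
shift [-0.053 -0.002  0.542] rotvec [ 0.011  0.004 -0.006]
tcp along 0.0028924806707136545 across -0.00028587216670579853
```

View pics/m9.png

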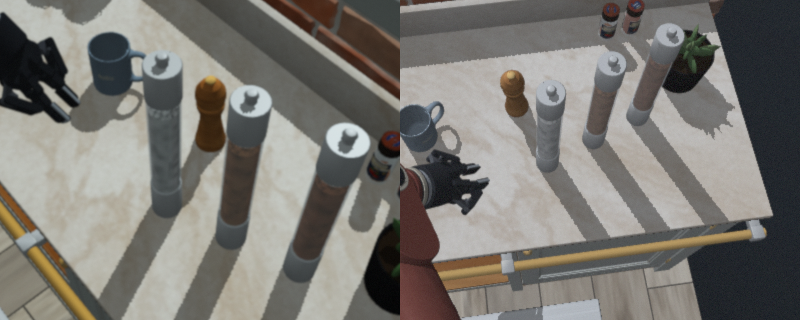

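The three tall mills stand upright in an even row (left-crop collars at about (166,198), (232,232) and (301,265)). The mug and wooden mill sit where they were, and the hand is clear. I'll hand the job in.

```bash
python3 -c "
from plant import manip
print(manip.job_done())"
```

```text
the job is handed in; nothing more can be done
None
```

The stray mill now stands upright as third in the row, and the job is handed in at about 7.8 s of robot time. I pushed it about 159 mm with the outer front edges of two slightly opened fingertips, low on the steel collar, with the hand leaning back. It was never gripped or lifted, and the largest wrist force read at the end of any move was about 6 N.

Last checks, with the arm withdrawn:
- **Spacing to its neighbour:** 120.6 mm in the scene view and 121.0 mm in the top view, against 120 mm wanted.
- **Off the line of the row:** +0.6 mm and −0.9 mm in the two views, which is within the 2 mm calibration.
- **The two other tall mills:** their positions match the first measurement to within about 1 mm.
- **Mug and wooden mill:** checked by eye only; they appear where they were.

The two cameras disagree by about 3 mm on absolute y for each mill. I therefore judged the spacing within each view. The top-view fit was poor (about 3 mm) while the hand partly hid the collar, and good again (about 0.8 mm) once the hand backed off.

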